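Pull the pivot cap off a cinema armrest

ROBOT

A 6-joint arm with a two-finger parallel gripper is mounted at the origin on the work surface. World frame = base frame: x ahead of the robot, y to its left, z up, the work surface at z = 0. Lengths are in mm, angles in rad, forces in N, time in s.
With the tool pointing down it reaches from about 400 to 925 mm from the base axis. Payload 12.5 kg.
Tool frame: the origin (TCP) lies between the finger pads; the fingertips stand 25 mm ahead of it and the grasp point (between the pads) lies 6 mm ahead of it; z points along the fingers, y is the line along which they close (so a half turn about z gives the same grasp; the last joint's range is limited). The gripper opens to 95 mm and grips with 3 to 60 N. Pads are 20 mm wide; open, the fingers measure 119 mm over their backs; the gripper's body (75 mm by 180 mm) begins 59 mm behind the grasp point.
Start: joints at [-1.413, 0.491, 1.559, -0, 1.092, -0.106], TCP at [162.991, -603.389, 239.661] pointing down, gripper open.
Joint ranges: [-3.1, 3.1], [-0.84, 2.19], [0.05, 2.79], [-1.13, 4.28], [0.06, 2.93], [-2.69, 2.69]. Speed limits (rad/s): [2.22, 2.22, 2.79, 3.14, 3.14, 3.14].

INTERFACE

Orientations are given as [roll, pitch, yaw] about the fixed x, y, z axes, in that order (R = Rz(yaw) Ry(pitch) Rx(roll)).
In Python, from cell import state, read_camera, job_done, cut_out gives the robot as it stands. The module is installed in compiled form; this text tells all that it offers.
- The arm moves only by the tool jog_arm, never from a script. Its argument "motion" is a list of rows, each a list of 2 entries, a list of its own where there are three numbers: the shift along the tool's x, y, z in mm, then the turn about the tool's z in rad. A call has 1 to 5 rows; each row is the pose to reach, as a shift and turn from the pose commanded when the call began, along the tool's axes at that moment; what a row does not reach only later rows make up. A row lasts 1/10 s, in which the tool goes at most 50 mm and 8.59 degrees, less where a joint would pass 70% of its speed; a pose out of reach is approached as far as the arm can. A call with a gripper value outside its range is refused whole. "grip" is the closure, from 0 (fully open) to 1 (shut), set as the call begins (left out, the last holds). The fingers move at their own pace and stop on an object; the grip force is fixed at half the most. Time passes only in rows, so rows that repeat a pose let the fingers close. It gives the time, the measured TCP pose, the force, the opening and the grip force at its end, in the units of the state.
- state(): the state, without advancing time (a new reading comes with each control period).
- read_camera(name): name is "side" or "top" or "wrist"; returns a dict with "img" (400x640x3 uint8, blue, green, red), "vertical_fov" (degrees; the focal length in pixels is half the picture's height over the tangent of half this angle, whatever the lens; pixels are square), "cx", "cy" (the principal point, pixels), "extrinsics" (4x4, takes a point from camera to world coordinates). Camera axes: x right, y up, looking along -z (the intrinsics and any distortion apply to the point x, -y, -z); pixel columns grow to the right and rows downward; lengths in mm; the calibration is good to about 2 mm. A picture is of the moment at which its call begins. There is no depth.
- job_done(): hands the job in; it is judged then, once.
Trained networks look in a picture, given as the dict that the camera call returned (one of the last four; its "shot" number tells which), for a name from the list of things; names that differ only in an ending like _2 or _b are one class to them, and where a whole thing is asked for, a point or a joint stands for the part that bears it (a point fixed in the world has none). Each returns a list of dicts, best first, with "p" (0 to 1); they miss things now and then, are a little off and sometimes report something else, mostly with a low value. They report only what shows in the picture. A call takes as long as a camera call. They do not tell look-alikes from the thing itself.
- cut_out(name, picture): "region" (400x640 bool, what is visible of it) and "box" ([left, top, right, bottom] in pixels, round what is visible of it).
The state is a dict: "t": time; "joints": joint angles; "qvel": joint speeds; "tau": joint torques, N m; "eef_pos": TCP position; "tcp_rot": TCP orientation; "ft_force": force on the tool from outside, world axes, zero at the start; "moment": the same for the moment, N m; "opening": opening from 0.0 (shut) to 1.0 (fully open); "grip_force": force on a finger pad.
Only numpy, scipy, OpenCV 4.12 (cv2) and the standard library are available. Lean on these libraries where they do the work, as an engineer would, in place of code of your own. Each camera call takes 0.05 s, during which the arm holds its last target. There are 200 camera calls.

TASK

Use the standing puller to take the snug round cap off the armrest: slide its fork under the cap's rim, pull straight up until the cap pops out of its socket, keep the cap level, and set it upright on its stem on the grey mat, near the middle. Then draw the puller out and leave it standing upright on the bench, clear of the cap. Do not touch the cap with the gripper, and leave everything else where it is.

Things in the scene. Friction and masses are not known exactly. Their poses are not given: they have to be found in the camera images.
- console: Fixed black armrest console, 240 (its x) x 130 (y) x 60 high; origin under its centre. In its flat top (z = 60): an open cup well 74 across at x = -60, y = 0, flush with the top, and at x = +55, y = 0 the socket, whose steel collar (38 outer diameter) stands 14 above the top. Nothing else stands above the top
- socket (a point): Centre of the collar's mouth, 74 above the bench; the cap's rim rests on it at first. The stem sits 34 deep, held by four sprung detents: a straight upward pull of about 5 to 15 N frees it after a few mm; after 34 mm it is clear
- cap: Loose pale aluminium mushroom cap, about 160 g, seated in the socket. Origin at the centre of the stem's flat foot, z up. Stem 34 long, 28 in diameter at the foot, 22 higher up. Head: disc 88 in diameter from z = 34 (flat underside) to 50. Seated, a gap of 14 is free between console top and head, around the collar. Off the socket it stands on its stem
- puller_grip (a point): Point in the puller's handle, 109 above its underside; axes: x = the way the tines point, z up. Handle: upright square bar 24 x 24, its sides along x and y, 74 to 134 above the underside, this point on its centre line. The puller, about 280 g, stands upright on its flat fork, a C seen from the side; it may be gripped on either pair of faces
- puller: The same steel puller; origin on its underside, below the handle, mid-slot. Fork: two flat tines 5 thick, 16 wide, slot 48 wide (y = -24 to 24), tips at x = 35, slot closed at x = -54 by a spine (x = -66 to -54, 80 wide, 72 high). A top arm 30 wide, 62 to 74 high, joins spine and handle. With the handle over the cap's axis the head lies over the tines, clear of the spine
- mat: Fixed grey cloth mat, 170 x 170, 2 thick, flat on the bench; origin under its centre
- tumbler: Bystander: steel cup, 74 across, 110 high
- bucket: Bystander: white paper cup, 104 across, 110 high
- remote: Bystander: flat black remote control, 45 x 150 x 18
- cleaner: Bystander: white bottle, 60 across, 170 high
- driver: Bystander: screwdriver 200 long, lying
- trim_ring: Bystander: dark steel ring, 96 across, 20 high
- screw_tray: Bystander: grey open tray, 100 x 140 x 30
There are look-alikes about, which are no part of the job. Leave any brown or red look-alike of the puller alone.

How it is judged:
By the outcome, as a careful person would: the job done as asked, in the order asked, and still so for the second after the job is handed in, with the robot touching nothing.
It also fails if it takes over 67 s, if anything falls off the work surface, if the arm or the gripper's body presses on something with over 40 N, if the wrist force passes 120 N, or if a joint passes its speed limit or range.

## Working session

There is one attempt and no reset: what is moved stays moved. The work goes in short steps, Python scripts to look and compute and a tool call to move; the robot and the scene stay as the last step left them, time stands still between calls to the robot, and variables do not carry over. Pictures are saved under pics/ and viewed, at most 10 in all, crops included, and the job is handed in when it is done.

Besides the shell and the picture viewer there is one more tool, called after "Call:" as name([rows], argument=value, ...), one row to a line, values as JSON. jog_arm: Moves the arm, as the interface text tells. Its arguments: {"type":"object","properties":{"motion":{"type":"array"},"grip":{"type":"number"}},"required":["motion"]}

```bash
mkdir -p pics; cat > h.py <<'E'
import numpy as np,cv2
from cell import state,read_camera,cut_out,job_done
def K(p):
    f=p["img"].shape[0]/2/np.tan(np.radians(p["vertical_fov"])/2); return f,p["cx"],p["cy"]
def ray(p,uv,z):
    f,cx,cy=K(p);E=np.array(p["extrinsics"])
    d=E[:3,:3]@np.array([(uv[0]-cx)/f,-(uv[1]-cy)/f,-1]);o=E[:3,3]
    return o+d*(z-o[2])/d[2]
def proj(p,P):
    f,cx,cy=K(p);E=np.array(p["extrinsics"])
    c=(np.atleast_2d(P)-E[:3,3])@E[:3,:3]
    return np.c_[cx+f*c[:,0]/-c[:,2],cy-f*c[:,1]/-c[:,2]]
E
python3 - <<'E'
from h import *
s=state();print({k:np.round(v,3) for k,v in s.items()})
ims=[]
for n in("top","side"):
    p=read_camera(n);cv2.imwrite(f"pics/{n}0.png",p["img"]);print(n,{k:v for k,v in p.items() if k!="img"})
    for o in("console","cap","puller","mat","socket","puller_grip"):
        try:
            for d in cut_out(o,p)[:4]:
                b=d["box"];m=np.argwhere(d["region"]).mean(0)[::-1];print(o,round(d["p"],2),np.round(b),np.round(m,1),np.round(ray(p,m,0),0))
        except Exception as e: print(o,e)
E
```

```text
{'t': np.float64(0.0), 'joints': array([-1.413,  0.492,  1.559, -0.   ,  1.092, -0.106]), 'qvel': array([ 0.002, -0.001,  0.002, -0.   ,  0.001,  0.   ]), 'tau': array([ 3.0000e-03, -6.1263e+01, -2.5818e+01,  6.9000e-02,  4.8000e-02,
       -0.0000e+00]), 'eef_pos': array([ 162.931, -603.151,  239.052]), 'tcp_rot': array([-3.14 , -0.   ,  0.264]), 'ft_force': array([-0.253,  1.05 , -0.675]), 'moment': array([-0.031, -0.032,  0.004]), 'grip_force': np.float64(0.0), 'opening': np.float64(0.996)}
top {'vertical_fov': 46.00751038330427, 'cx': 324.4274253270334, 'cy': 205.24850453543937, 'extrinsics': array([[ 1.12498834e-02,  9.77304716e-01, -2.11539435e-01,
         1.80939054e+02],
       [-9.99911928e-01,  1.24846245e-02,  4.50218541e-03,
        -1.41653465e+00],
       [ 7.04099744e-03,  2.11470155e-01,  9.77359094e-01,
         1.67055327e+03],
       [ 0.00000000e+00,  0.00000000e+00,  0.00000000e+00,
         1.00000000e+00]]), 'shot': 1}
console 0.86 [374. 193. 449. 239.] [414.1 216. ] [ 507. -334.    0.]
cap 0.73 [388. 202. 412. 228.] [397.8 215.2] [ 509. -275.    0.]
puller 0.
[... 1360 characters left out ...]
04.  210.7] [587. -26.   0.]
puller 0.76 [352. 265. 389. 310.] [372.9 284.1] [210. 244.   0.]
puller 0.74 [344. 147. 357. 154.] [348.7 148.5] [ 565. -577.    0.]
mat 0.74 [328. 149. 362. 196.] [345.2 174.1] [ 508. -346.    0.]
mat 0.59 [251. 254. 314. 299.] [280.4 277.1] [523. 332.   0.]
mat 0.31 [291. 191. 318. 229.] [303.9 210.1] [589. -29.   0.]
socket 0.9 [330. 151. 361. 193.] [345.1 174.4] [ 508. -343.    0.]
puller_grip 0.73 [305. 138. 322. 166.] [314.1 151.1] [ 727. -486.    0.]
puller_grip 0.65 [288. 188. 316. 225.] [304.  210.6] [587. -27.   0.]
puller_grip 0.63 [352. 264. 387. 307.] [373.2 283.2] [211. 240.   0.]
puller_grip 0.58 [330. 210. 362. 246.] [347.1 225.9] [385.  -3.   0.]
```

View pics/top0.png

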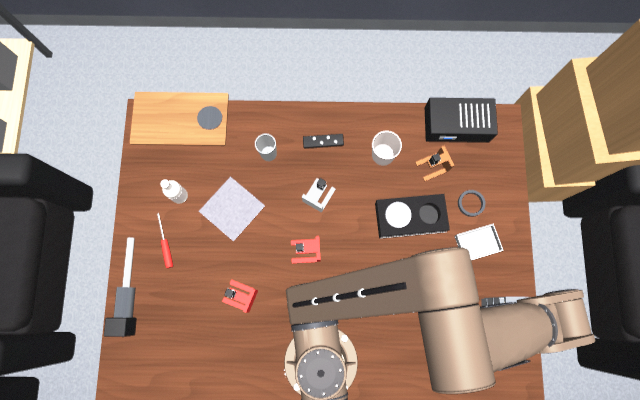

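View pics/side0.png

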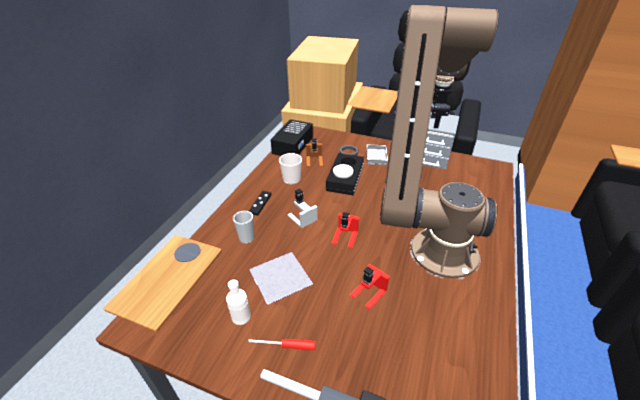

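The pictures show four puller shapes in the top view: brown (437,162), red (306,250), red (240,296) and bare steel grey (318,194). The grey one fits, since brown and red are excluded. The cap is at (398,215) and the mat at (232,209). I'll confirm with one crop.

```bash
python3 - <<'E'
from h import *
a=cv2.imread("pics/top0.png");b=cv2.imread("pics/side0.png")
c=np.hstack([cv2.resize(a[170:225,290:350],(400,367),interpolation=3)[:367],cv2.resize(b[183:238,275:335],(400,367),interpolation=3)])
cv2.imwrite("pics/crop1.png",c)
p=read_camera("top")
for o in("cap","console","mat"):
    d=cut_out(o,p)[0];m=d["region"].astype(np.uint8)
    r=cv2.minAreaRect(np.argwhere(m)[:,::-1].astype(np.float32))
    z={"cap":124,"console":60,"mat":2}[o]
    q=np.array([ray(p,v,z)[:2] for v in cv2.boxPoints(r)]);print(o,np.round(q),q.mean(0),ray(p,np.argwhere(m).mean(0)[::-1],z))
# cap by Hough-like threshold: bright blob
g=cv2.cvtColor(a,6)[190:242,372:452];m=(g>190).astype(np.uint8)
n,l,st,ce=cv2.connectedComponentsWithStats(m)
i=1+np.argmax(st[1:,4]);c=ce[i]+[372,190];print(st[i],c,ray(p,c,124))
E
```

```text
cap [[ 523. -216.]
 [ 524. -296.]
 [ 445. -294.]
 [ 444. -214.]] [ 483.92306947 -255.1826785 ] [ 484.42714228 -255.03311014  124.        ]
console [[ 552. -182.]
 [ 579. -437.]
 [ 440. -443.]
 [ 414. -193.]] [ 496.24553294 -313.92201225] [ 494.60917574 -322.31341167   60.        ]
mat [[805.  77.]
 [818. -70.]
 [770. -74.]
 [757.  72.]] [787.60259991   1.33149861] [786.92785118   2.83361293   2.        ]
[ 14  12  25  26 522] [398.01149425 214.39272031] [ 487.4944138  -255.29173528  124.        ]
```

View pics/crop1.png

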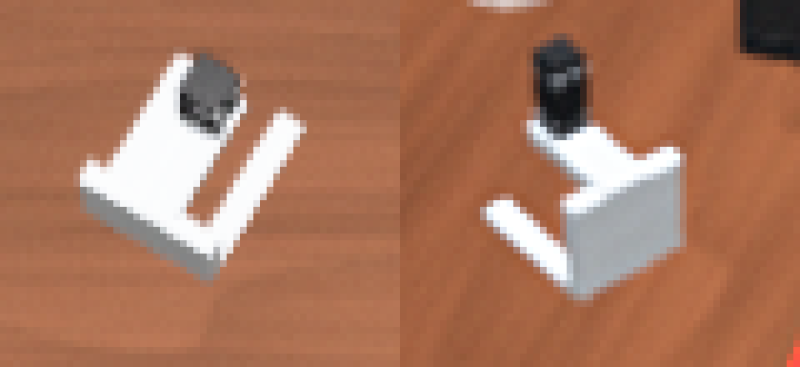

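The crop confirms that the bare steel puller (318,194) is the one meant. Its tines point up and to the right in the top view, at a yaw of about -30°. Next I'll go above it and look from close by.

```bash
cat >> h.py <<'E'
def go(x,y,z,yaw):
    s=state();w=s["tcp_rot"][2];P=s["eef_pos"];d=np.array([x,y,z])-P
    t=(yaw-w+np.pi)%(2*np.pi)-np.pi
    print("at",np.round(P,1),np.round(s["tcp_rot"],3),"t",round(float(s["t"]),2))
    print("shift",np.round([d[0]*np.cos(w)+d[1]*np.sin(w),d[0]*np.sin(w)-d[1]*np.cos(w),-d[2]],1),"turn",round(-t,3))
E
python3 - <<'E'
from h import *
p=read_camera("top")
h=ray(p,(321.8,182.7),134);print("handle",h)
print("cap",ray(p,(398,214.4),90))
for n,u in(("mat",(231.6,208.8)),("driver",(168,267)),("matcorner",(264,209)),("mc2",(234,240)),("mc3",(198,210)),("mc4",(230,178)),("red",(240,296)))  : print(n,np.round(ray(p,u,2)))
go(h[0]-40,h[1],330,1.02)
E
```

```text
handle [591.18715045   1.23996864 134.        ]
cap [ 494.2079506  -260.83308885   90.        ]
mat [525. 326.   2.]
driver [313. 538.   2.]
matcorner [525. 209.   2.]
mc2 [411. 312.   2.]
mc3 [519. 447.   2.]
mc4 [640. 338.   2.]
red [216. 281.   2.]
at [ 163.  -603.4  239.6] [ 3.142 -0.     0.264] t 0.95
shift [ 532.4 -482.5  -90.4] turn -0.756
```

Call:
jog_arm([
  [[30,-25,-40],0],
  [[60,-60,-90],-0.1],
  [[530,-480,-90],-0.756],
  [[530,-480,-90],-0.756],
  [[530,-480,-90],-0.756],
], grip=0)

```text
t: 1.45
eef_pos: [280.2, -416.8, 316.5]
tcp_rot: [3.141, 0.0, 0.819]
ft_force: [1.0, -0.0, 0.7]
opening: 0.998
grip_force: 0.0
```

```bash
python3 - <<'E'
from h import *
go(551,1,330,1.02)
E
```

```text
at [ 280.2 -416.8  316.5] [3.141 0.    0.819] t 1.45
shift [490.2 -87.4 -13.5] turn -0.201
```

Call:
jog_arm([
  [[490,-87,-13],-0.2],
  [[490,-87,-13],-0.2],
  [[490,-87,-13],-0.2],
  [[490,-87,-13],-0.2],
  [[490,-87,-13],-0.2],
])

```text
t: 1.95
eef_pos: [417.5, -207.7, 323.1]
tcp_rot: [3.141, 0.0, 1.014]
ft_force: [0.7, -0.4, 0.3]
opening: 0.996
grip_force: 0.0
```

```bash
python3 - <<'E'
from h import *
go(551,1,330,1.02)
E
```

```text
at [ 417.5 -207.7  323.1] [3.141 0.    1.014] t 1.95
shift [247.7   2.9  -6.9] turn -0.006
```

Call:
jog_arm([
  [[50,0,-6],0],
  [[100,0,-6],0],
  [[150,2,-6],0],
  [[200,2,-6],0],
  [[235,2,-6],0],
])

```text
t: 2.45
eef_pos: [543.8, -8.5, 328.8]
tcp_rot: [3.141, -0.0, 1.015]
ft_force: [-0.3, -0.8, 0.4]
opening: 1.001
grip_force: 0.0
```

```bash
python3 - <<'E'
from h import *
go(551,1,330,1.02)
p=read_camera("wrist");cv2.imwrite("pics/w1.png",p["img"]);s=state();print(s["eef_pos"],p["vertical_fov"],p["extrinsics"])
for d in cut_out("puller",p)[:2]:print(d["p"],d["box"])
for d in cut_out("puller_grip",p)[:2]:print(d["p"],d["box"])
E
```

```text
at [543.8  -8.5 328.8] [ 3.141 -0.     1.015] t 2.45
shift [11.9  1.1 -1.2] turn -0.005
[545.43546942  -5.87077812 328.48397012] 59.2703010429256 [[ 8.49921146e-01  5.08357348e-01  1.38588790e-01  5.83158224e+02]
 [-5.26909325e-01  8.19604744e-01  2.24976948e-01  5.47585147e+01]
 [ 7.80654742e-04 -2.64236392e-01  9.64457630e-01  4.73746632e+02]
 [ 0.00000000e+00  0.00000000e+00  0.00000000e+00  1.00000000e+00]]
0.91 [286.7, 102.5, 371.8, 174.0]
0.75 [0.7, 61.9, 30.4, 140.1]
0.9 [0.0, 64.3, 25.6, 138.5]
0.75 [113.4, 134.0, 235.8, 245.2]
```

View pics/w1.png

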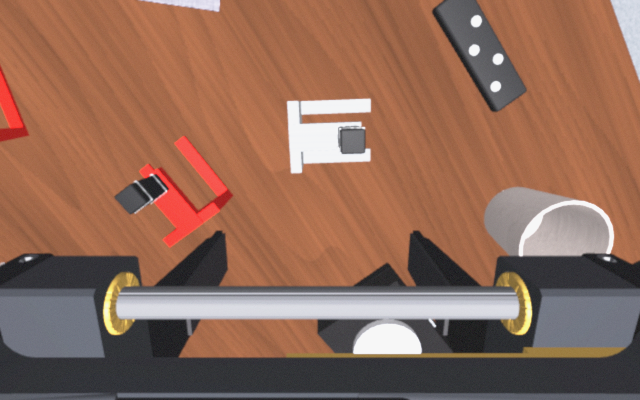

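The wrist picture shows the steel puller at (330,137) with its handle top near (352,139) and the tines along image +x. I'll fit the known geometry to its silhouette.

```bash
cat >> h.py <<'E'
from scipy.optimize import minimize
def box(a,b): return np.array([[x,y,z] for x in(a[0],b[0]) for y in(a[1],b[1]) for z in(a[2],b[2])],float)
PUL=[box((-66,24,0),(35,40,5)),box((-66,-40,0),(35,-24,5)),box((-66,-40,0),(-54,40,72)),box((-66,-15,62),(12,15,74)),box((-12,-12,74),(12,12,134))]
def cyl(r,z0,z1,o=0): return np.array([[o+r*np.cos(a),r*np.sin(a),z] for a in np.arange(0,6.28,.1) for z in(z0,z1)])
def sil(p,parts,x,y,yaw,z=0,S=4):
    m=np.zeros((400*S,640*S),np.uint8);c,s=np.cos(yaw),np.sin(yaw)
    for q in parts:
        w=np.c_[x+c*q[:,0]-s*q[:,1],y+s*q[:,0]+c*q[:,1],q[:,2]+z]
        cv2.fillConvexPoly(m,cv2.convexHull((proj(p,w)*S+S/2).round().astype(np.int32)),255)
    return cv2.resize(m,(640,400),interpolation=cv2.INTER_AREA)/255.
def fit(p,reg,parts,g,z=0,yaw=True):
    reg=reg.astype(float)
    f=lambda v:np.abs(sil(p,parts,v[0],v[1],v[2]/50 if yaw else g[2],z)-reg).sum()/reg.sum()
    g0=[g[0],g[1],g[2]*50] if yaw else [g[0],g[1]]
    S=np.vstack([g0]+[np.array(g0)+8*e for e in np.eye(len(g0))])
    r=minimize(f,g0,method="Nelder-Mead",options=dict(initial_simplex=S,xatol=.1,fatol=1e-4))
    v=r.x.copy(); 
    if yaw: v[2]/=50
    return v,r.fun
E
python3 - <<'E'
from h import *
s=state();p=read_camera("wrist")
d=[d for d in cut_out("puller",p) if 250<d["box"][0]<320][0]
v,e=fit(p,d["region"],PUL,(591,1,-.55));print(v,e)
g=p["img"].max(2).astype(int);hsv=cv2.cvtColor(p["img"],cv2.COLOR_BGR2HSV)
m=np.zeros((400,640),bool);m[90:185,275:385]=(hsv[90:185,275:385,1]<90);v2,e2=fit(p,m,PUL,v);print("thresh",v2,e2)
go(v2[0],v2[1],115,v2[2]+np.pi/2)
p=read_camera("top")
for d in cut_out("puller",p):
  if 295<d["box"][0]<310 and d["box"][1]<200:print("top",fit(p,d["region"],PUL,v))
E
```

```text
Traceback (most recent call last):
IndexError: list index out of range
```

```bash
python3 - <<'E'
from h import *
s=state();p=read_camera("wrist")
for d in cut_out("puller",p):print(d["p"],d["box"])
v=(591,1,-.55)
a=sil(p,PUL,*v);yy,xx=np.where(a>0);print(xx.min(),xx.max(),yy.min(),yy.max())
hsv=cv2.cvtColor(p["img"],cv2.COLOR_BGR2HSV)
m=np.zeros((400,640),bool);sl=np.s_[yy.min()-15:yy.max()+15,xx.min()-15:xx.max()+15];m[sl]=hsv[sl][...,1]<90
v2,e2=fit(p,m,PUL,v);print("thresh",v2,e2)
go(v2[0],v2[1],115,v2[2]+np.pi/2)
p=read_camera("top")
for d in cut_out("puller",p):
  if 295<d["box"][0]<310 and d["box"][1]<200:print("top",fit(p,d["region"],PUL,v))
E
```

```text
0.97 [110.5, 133.7, 234.2, 238.8]
0.91 [0.0, 64.5, 29.8, 140.0]
0.76 [286.6, 98.1, 373.2, 169.9]
0.64 [352.8, 319.3, 423.0, 352.4]
288 371 102 174
thresh [ 5.93609407e+02  7.37377151e+00 -5.22353102e-01] 0.05864395979957715
at [542.3 -12.1 328.8] [3.141 0.    1.013] t 2.8
shift [ 43.7  33.2 213.8] turn -0.036
```

Call:
jog_arm([
  [[0,0,0],0],
  [[0,0,0],0],
])

```text
t: 3.1
eef_pos: [542.6, -11.7, 328.8]
tcp_rot: [3.141, 0.0, 1.013]
ft_force: [-0.7, -0.1, -1.1]
opening: 0.997
grip_force: 0.0
```

```bash
python3 - <<'E'
from h import *
v=(594,7,-.52)
for i in range(3):
  s=state();p=read_camera("wrist");print(s["t"],s["eef_pos"],s["qvel"].round(3),p["extrinsics"][:3,3])
  a=sil(p,PUL,*v);yy,xx=np.where(a>0)
  hsv=cv2.cvtColor(p["img"],cv2.COLOR_BGR2HSV)
  m=np.zeros((400,640),bool);sl=np.s_[yy.min()-15:yy.max()+15,xx.min()-15:xx.max()+15];m[sl]=hsv[sl][...,1]<90
  print(fit(p,m,PUL,v))
go(594,7,115,-.522+np.pi/2)
E
```

```text
3.1 [542.63922243 -11.68890948 328.81832467] [ 0.005  0.002 -0.002 -0.001  0.    -0.001] [582.14996612  51.50845841 473.81089041]
(array([ 5.93176980e+02,  7.30919305e+00, -5.27266158e-01]), np.float64(0.060142889148888504))
3.15 [542.6777525  -11.55739836 328.77856104] [ 0.005  0.    -0.001 -0.     0.     0.002] [582.18051509  51.6365467  473.77377338]
(array([ 5.93631838e+02,  7.39074996e+00, -5.19075159e-01]), np.float64(0.059830139678528814))
3.2 [542.6792905  -11.44330219 328.73559006] [ 0.003  0.001 -0.001 -0.     0.     0.001] [582.20472442  51.74786231 473.74008151]
(array([ 5.93519522e+02,  7.62256586e+00, -5.23541280e-01]), np.float64(0.059184617799922325))
at [542.7 -11.4 328.7] [3.141 0.    1.014] t 3.25
shift [ 42.7  33.8 213.7] turn -0.035
```

Call:
jog_arm([
  [[22,17,40],-0.02],
  [[38,30,80],-0.035],
  [[43,34,110],-0.035],
  [[43,34,120],-0.035],
  [[43,34,120],-0.035],
])

```text
t: 3.75
eef_pos: [593.8, 7.3, 207.8]
tcp_rot: [-3.139, 0.001, 1.049]
ft_force: [0.5, -1.0, 1.2]
opening: 1.003
grip_force: 0.0
```

```bash
python3 - <<'E'
from h import *
v=(594,7,-.52)
s=state();p=read_camera("wrist");cv2.imwrite("pics/w2.png",p["img"])
a=sil(p,PUL,*v);yy,xx=np.where(a>0);print(xx.min(),xx.max(),yy.min(),yy.max())
hsv=cv2.cvtColor(p["img"],cv2.COLOR_BGR2HSV)
m=np.zeros((400,640),bool);sl=np.s_[yy.min()-15:yy.max()+15,xx.min()-15:xx.max()+15];m[sl]=hsv[sl][...,1]<90
v,e=fit(p,m,PUL,v);print(v,e)
o=p["img"].copy();cs,_=cv2.findContours((sil(p,PUL,*v)>.5).astype(np.uint8),0,2);cv2.drawContours(o,cs,-1,(0,255,0),1);cv2.imwrite("pics/w2o.png",o)
go(v[0],v[1],115,v[2]+np.pi/2)
E
```

```text
235 353 139 242
[ 5.93942713e+02  7.41595012e+00 -5.14250337e-01] 0.06759166034526354
at [594.3   7.2 209.3] [3.142 0.    1.049] t 3.8
shift [ 0.  -0.4 94.3] turn -0.008
```

View pics/w2o.png

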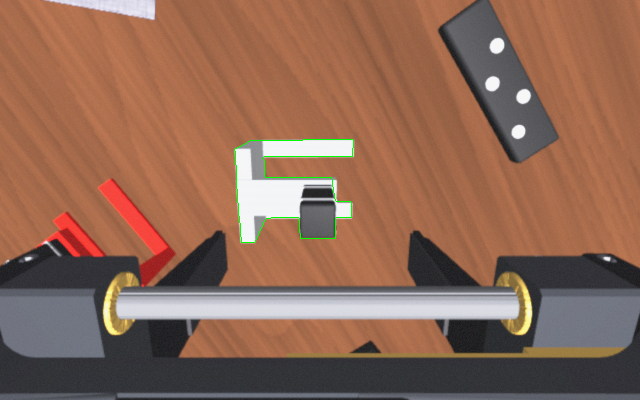

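The fitted outline lies on the puller's edges, and the handle at (318,215) is centred between the fingers. Going down and gripping.

Call:
jog_arm([
  [[0,0,40],-0.008],
  [[0,0,75],-0.008],
  [[0,0,92],-0.008],
  [[0,0,94],-0.008],
  [[0,0,94],-0.008],
])

```text
t: 4.3
eef_pos: [595.0, 7.1, 116.4]
tcp_rot: [3.14, -0.001, 1.057]
ft_force: [-0.1, -0.5, -0.0]
opening: 0.997
grip_force: 0.0
```

Call:
jog_arm([
  [[0,0,0],0],
  [[0,0,0],0],
  [[0,0,0],0],
  [[0,0,0],0],
  [[0,0,0],0],
], grip=1)

```text
t: 4.8
eef_pos: [594.4, 7.3, 114.9]
tcp_rot: [3.141, -0.0, 1.057]
ft_force: [0.3, 0.1, 0.2]
opening: 0.633
grip_force: 0.0
```

Call:
jog_arm([
  [[0,0,0],0],
  [[0,0,0],0],
  [[0,0,0],0],
])

```text
t: 5.1
eef_pos: [594.3, 7.3, 114.6]
tcp_rot: [-3.142, 0.0, 1.057]
ft_force: [-0.7, -0.4, 0.0]
opening: 0.389
grip_force: 0.0
```

Call:
jog_arm([
  [[0,0,0],0],
  [[0,0,0],0],
  [[0,0,0],0],
  [[0,0,0],0],
  [[0,0,0],0],
])

```text
t: 5.6
eef_pos: [594.2, 7.3, 114.6]
tcp_rot: [-3.141, 0.0, 1.057]
ft_force: [-0.5, -0.0, -1.7]
opening: 0.253
grip_force: 30.0
```

```bash
python3 - <<'E'
from h import *
s=state();print(s["eef_pos"],s["opening"],s["grip_force"])
p=read_camera("top")
CAP=[cyl(44,34,50)]
d=cut_out("cap",p)
for q in d[:3]:print(q["p"],q["box"])
g=p["img"].min(2);m=np.zeros((400,640),bool);m[190:242,376:425]=g[190:242,376:425]>150
n,l,st,ce=cv2.connectedComponentsWithStats(m.astype(np.uint8));i=1+np.argmax(st[1:,4]);print(st[i],ce[i])
print("net",fit(p,d[0]["region"],CAP,(494,-260,0),40,False))
print("thr",fit(p,l==i,CAP,(494,-260,0),40,False))
p=read_camera("side");d=cut_out("cap",p)
for q in d[:3]:print(q["p"],q["box"])
print("side net",fit(p,d[0]["region"],CAP,(494,-260,0),40,False))
p=read_camera("top");d=cut_out("mat",p)
for q in d[:3]:print(q["p"],q["box"])
MAT=[box((-85,-85,0),(85,85,2))]
print("mat",fit(p,[q for q in d if q["box"][0]<250][0]["region"],MAT,(525,326,-.7)))
E
```

```text
[594.24518565   7.33472664 114.58133477] 0.25344043462079774 29.98942404985428
0.6 [385.9, 205.3, 409.0, 226.8]
[385 202  26  26 536] [397.90298507 214.37686567]
net (array([ 495.01389146, -261.07730818]), np.float64(0.0705187586845762))
thr (array([ 496.32893562, -260.87131882]), np.float64(0.043678665496049165))
0.71 [335.7, 161.7, 351.5, 174.1]
side net (array([ 493.9375 , -260.28125]), np.float64(0.2618759936406995))Traceback (most recent call last):
  File "<stdin>", line 17, in <module>
IndexError: list index out of range
```

Gripped at a 24 mm opening with 30 N. I'll lift and go beside the cap for a close look.

Call:
jog_arm([
  [[0,0,-20],0],
  [[0,0,-60],0],
  [[0,0,-100],0],
  [[0,0,-130],0],
  [[0,0,-135],0],
])

```text
t: 6.4
eef_pos: [595.4, 7.2, 253.1]
tcp_rot: [3.136, -0.002, 1.057]
ft_force: [0.8, -0.2, -4.6]
opening: 0.25
grip_force: 30.0
```

```bash
python3 - <<'E'
from h import *
go(370,-259,250,1.057);print(state()["grip_force"],state()["ft_force"])
p=read_camera("top");d=cut_out("mat",p)
for q in d[:3]:
  print(q["p"],q["box"])
  if q["box"][0]<250: print("mat",fit(p,q["region"],[box((-85,-85,0),(85,85,2))],(525,326,-.7)))
E
```

```text
at [595.4   7.2 253.1] [ 3.136e+00 -2.000e-03  1.057e+00] t 6.4
shift [-342.6  -65.4    3.1] turn -0.0
29.98893678188324 [ 0.84882428 -0.20625006 -4.58566374]
```

Call:
jog_arm([
  [[-25,-5,0],0],
  [[-65,-12,0],0],
  [[-110,-21,0],0],
  [[-155,-30,0],0],
  [[-200,-38,0],0],
])

```text
t: 7.0
eef_pos: [461.0, -148.8, 247.6]
tcp_rot: [-3.138, 0.0, 1.057]
ft_force: [0.9, -0.7, -4.7]
opening: 0.252
grip_force: 30.0
```

Call:
jog_arm([
  [[-40,-8,0],0],
  [[-80,-16,0],0],
  [[-115,-22,0],0],
  [[-135,-27,0],0],
  [[-142,-27,0],0],
])

```text
t: 7.5
eef_pos: [367.9, -259.3, 248.0]
tcp_rot: [-3.139, -0.001, 1.054]
ft_force: [0.5, -1.1, -2.8]
opening: 0.25
grip_force: 30.0
```

Call:
jog_arm([
  [[0,0,0],0],
  [[0,0,0],0],
])

```text
t: 7.7
eef_pos: [369.9, -258.0, 248.9]
tcp_rot: [-3.14, -0.0, 1.057]
ft_force: [-0.5, 1.0, -4.1]
opening: 0.255
grip_force: 30.0
```

```bash
python3 - <<'E'
from h import *
s=state();print(s["eef_pos"],s["tcp_rot"])
p=read_camera("wrist");d=cut_out("cap",p)
for q in d[:2]:print(q["p"],q["box"],fit(p,q["region"],[cyl(44,34,50)],(495.5,-261,0),40,False))
for q in cut_out("puller",p)[:2]:print(q["p"],q["box"])
for q in cut_out("console",p)[:1]:print(q["p"],q["box"])
o=p["img"].copy()
for parts,a,c in(([cyl(44,34,50)],(495.5,-261,0,40),(0,255,0)),(PUL,(s["eef_pos"][0],s["eef_pos"][1],s["tcp_rot"][2]-np.pi/2,s["eef_pos"][2]-115),(0,0,255))):
  cs,_=cv2.findContours((sil(p,parts,*a)>.5).astype(np.uint8),0,2);cv2.drawContours(o,cs,-1,c,1)
cv2.imwrite("pics/w3.png",o)
E
```

```text
[ 369.87562111 -257.96686208  248.93211658] [-3.14036538e+00 -4.62135411e-04  1.05692248e+00]
0.56 [391.7, 65.2, 496.0, 173.0] (array([ 493.79847479, -258.57918   ]), np.float64(0.060174057949119404))
0.34 [336.0, 15.6, 581.1, 285.7] (array([ 500.57004547, -218.91904068]), np.float64(1.0381697753546413))
0.64 [195.0, 152.9, 368.8, 323.7]
0.56 [577.4, 84.9, 638.2, 192.4]
0.93 [338.1, 13.3, 580.0, 283.3]
```

View pics/w3.png

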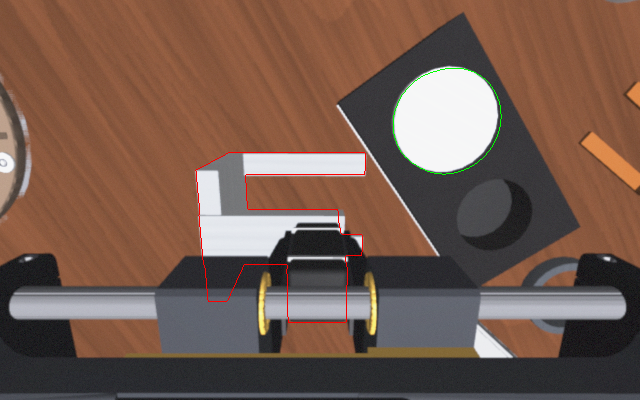

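The picture shows the held puller exactly where the model puts it (red outline). The cap is at (446,120), which gives about (494,-259). I'll go to the pre-insertion pose 110 mm back and lower the fork to 64.5 mm.

```bash
python3 - <<'E'
from h import *
go(398.2,-204.9,179,1.057)
E
```

```text
at [ 370.  -257.9  249.5] [-3.141 -0.     1.058] t 7.9
shift [60.  -1.4 70.5] turn 0.001
```

Call:
jog_arm([
  [[30,-1,0],0],
  [[60,-1,10],0],
  [[60,-1,40],0],
  [[60,-1,65],0],
  [[60,-1,70],0],
])

```text
t: 8.4
eef_pos: [397.8, -204.6, 177.8]
tcp_rot: [-3.138, -0.0, 1.058]
ft_force: [0.3, 0.2, -3.2]
opening: 0.254
grip_force: 30.0
```

Call:
jog_arm([
  [[0,0,0],0],
  [[0,0,0],0],
])

```text
t: 8.6
eef_pos: [398.7, -206.1, 180.6]
tcp_rot: [3.14, 0.0, 1.057]
ft_force: [0.3, 1.1, -3.8]
opening: 0.252
grip_force: 30.0
```

```bash
python3 - <<'E'
from h import *
go(494,-259,179,1.057)
p=read_camera("wrist");d=cut_out("cap",p)
for q in d[:2]:print(q["p"],q["box"],fit(p,q["region"],[cyl(44,34,50)],(494,-259,0),40,False))
s=state();o=p["img"].copy()
for parts,a,c in(([cyl(44,34,50)],(494,-259,0,40),(0,255,0)),(PUL,(s["eef_pos"][0],s["eef_pos"][1],s["tcp_rot"][2]-np.pi/2,s["eef_pos"][2]-115),(0,0,255))):
  cs,_=cv2.findContours((sil(p,parts,*a)>.5).astype(np.uint8),0,2);cv2.drawContours(o,cs,-1,c,1)
cv2.imwrite("pics/w4.png",o)
E
```

```text
at [ 398.7 -206.1  180.6] [3.14  0.    1.057] t 8.6
shift [  0.8 109.    1.6] turn -0.0
0.84 [407.9, 146.8, 533.3, 266.0] (array([ 494.15260674, -258.45085865]), np.float64(0.08788625662774788))
```

View pics/w4.png

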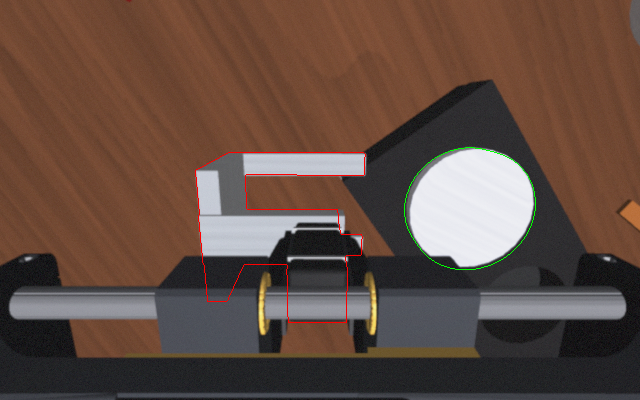

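The fork is level with the gap, and the green outline fits the cap at (470,208). Sliding in.

Call:
jog_arm([
  [[1,0,1],0],
  [[1,15,1],0],
  [[1,30,1],0],
  [[1,45,1],0],
  [[1,60,1],0],
])

```text
t: 9.2
eef_pos: [451.6, -234.8, 179.1]
tcp_rot: [3.141, 0.0, 1.057]
ft_force: [0.5, -0.3, -3.4]
opening: 0.252
grip_force: 30.0
```

Call:
jog_arm([
  [[0,13,0],0],
  [[0,26,0],0],
  [[0,38,0],0],
  [[0,46,0],0],
  [[0,49,0],0],
])

```text
t: 9.7
eef_pos: [494.2, -258.9, 178.7]
tcp_rot: [3.141, 0.0, 1.057]
ft_force: [-0.5, -0.2, -3.3]
opening: 0.252
grip_force: 30.0
```

Call:
jog_arm([
  [[0,0,0],0],
  [[0,0,0],0],
])

```text
t: 9.9
eef_pos: [493.3, -258.3, 178.7]
tcp_rot: [-3.141, 0.0, 1.057]
ft_force: [-0.4, -0.1, -3.1]
opening: 0.254
grip_force: 30.0
```

```bash
python3 - <<'E'
from h import *
go(494,-259,300,1.057)
p=read_camera("wrist");d=cut_out("cap",p)
for q in d[:2]:print(q["p"],q["box"])
a=p["img"];b=read_camera("side")["img"][120:220,290:390]
cv2.imwrite("pics/w5.png",np.hstack([cv2.resize(a,(480,300)),cv2.resize(b,(300,300),interpolation=3)]))
E
```

```text
at [ 493.3 -258.3  178.7] [-3.141  0.     1.057] t 9.9
shift [  -0.3    1.  -121.3] turn -0.0
0.6 [258.9, 147.4, 382.3, 250.9]
0.39 [194.0, 153.3, 369.4, 321.5]
```

View pics/w5.png

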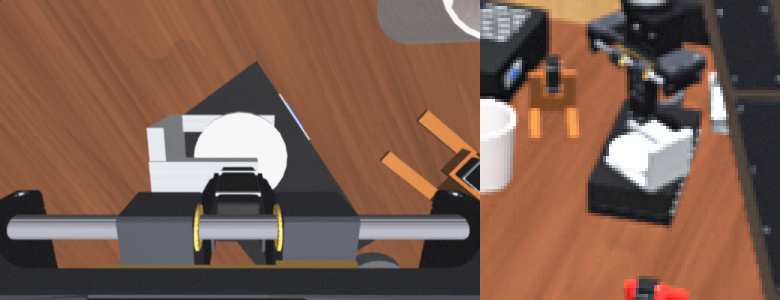

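The fork is under the head, with the cap disc at (240,150) in the left panel, and there is no contact force. Pulling up slowly.

Call:
jog_arm([
  [[0,0,-3],0],
  [[0,0,-6],0],
  [[0,0,-9],0],
  [[0,0,-12],0],
  [[0,0,-15],0],
])

```text
t: 10.55
eef_pos: [493.1, -258.2, 193.4]
tcp_rot: [-3.14, 0.0, 1.057]
ft_force: [-1.2, 0.4, -14.0]
opening: 0.256
grip_force: 30.0
```

Call:
jog_arm([
  [[0,0,-4],0],
  [[0,0,-8],0],
  [[0,0,-12],0],
  [[0,0,-16],0],
  [[0,0,-20],0],
])

```text
t: 11.05
eef_pos: [493.8, -258.6, 214.5]
tcp_rot: [3.141, 0.0, 1.057]
ft_force: [0.1, 0.2, -5.9]
opening: 0.251
grip_force: 30.0
```

Call:
jog_arm([
  [[0,0,-5],0],
  [[0,0,-10],0],
  [[0,0,-15],0],
  [[0,0,-20],0],
  [[0,0,-25],0],
])

```text
t: 11.55
eef_pos: [493.6, -258.5, 239.1]
tcp_rot: [-3.142, 0.0, 1.057]
ft_force: [-0.3, -0.8, -5.0]
opening: 0.253
grip_force: 30.0
```

```bash
python3 - <<'E'
from h import *
s=state();print(s["ft_force"],s["moment"])
p=read_camera("wrist");d=cut_out("cap",p)
z=s["eef_pos"][2]-115+5-34
for q in d[:2]:print(q["p"],q["box"],fit(p,q["region"],[cyl(44,34,50)],(494,-259,0),z,False))
b=read_camera("side")["img"][100:200,280:380]
cv2.imwrite("pics/w6.png",np.hstack([cv2.resize(p["img"],(480,300)),cv2.resize(b,(300,300),interpolation=3)]))
go(494,-259,300,1.057)
E
```

```text
[-0.32878317 -0.84678266 -4.99483008] [-0.11635211 -0.18698455 -0.02332359]
0.75 [258.6, 147.5, 380.4, 248.7] (array([ 495.34700739, -258.92588305]), np.float64(0.7367434181944565))
at [ 493.7 -258.6  239. ] [3.141 0.    1.057] t 11.7
shift [ -0.2   0.5 -61. ] turn -0.0
```

View pics/w6.png

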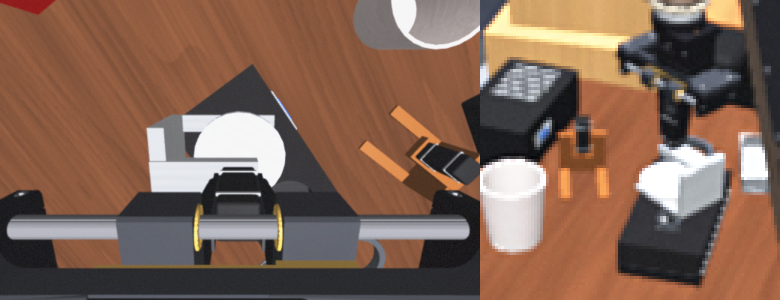

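The cap is out and level, with the foot at about 95 mm above the collar. Carrying it gently to the mat.

Call:
jog_arm([
  [[4,-2,-4],0],
  [[13,-7,-11],0],
  [[27,-13,-20],0],
  [[45,-22,-29],0],
  [[67,-33,-36],0],
])

```text
t: 12.2
eef_pos: [498.0, -182.5, 275.9]
tcp_rot: [3.141, -0.0, 1.057]
ft_force: [-0.4, 0.7, -4.6]
opening: 0.249
grip_force: 30.0
```

Call:
jog_arm([
  [[22,-11,0],0],
  [[45,-22,0],0],
  [[67,-33,0],0],
  [[90,-44,0],0],
  [[112,-55,0],0],
])

```text
t: 12.7
eef_pos: [504.7, -57.2, 275.5]
tcp_rot: [3.141, -0.0, 1.057]
ft_force: [-0.0, -0.7, -4.8]
opening: 0.25
grip_force: 30.0
```

Call:
jog_arm([
  [[22,-11,0],0],
  [[45,-22,0],0],
  [[67,-33,0],0],
  [[90,-44,0],0],
  [[112,-55,0],0],
])

```text
t: 13.2
eef_pos: [511.6, 67.3, 275.5]
tcp_rot: [3.141, -0.0, 1.058]
ft_force: [0.5, -0.3, -5.1]
opening: 0.252
grip_force: 30.0
```

Call:
jog_arm([
  [[22,-11,0],0],
  [[45,-22,0],0],
  [[67,-33,0],0],
  [[90,-44,0],0],
  [[112,-55,0],0],
])

```text
t: 13.7
eef_pos: [518.6, 191.9, 275.5]
tcp_rot: [3.141, -0.0, 1.058]
ft_force: [0.1, -0.9, -4.8]
opening: 0.251
grip_force: 30.0
```

```bash
python3 - <<'E'
from h import *
s=state();print(s["ft_force"]);go(525,326,275,1.057)
E
```

```text
[ 0.14593792 -0.92881047 -4.81800518]
at [518.6 191.9 275.5] [ 3.141 -0.     1.058] t 13.7
shift [120.  -60.3   0.5] turn 0.001
```

Call:
jog_arm([
  [[22,-11,0],0],
  [[44,-22,0],0],
  [[66,-33,0],0],
  [[84,-42,0],0],
  [[98,-49,0],0],
])

```text
t: 14.2
eef_pos: [523.9, 301.2, 275.3]
tcp_rot: [3.141, -0.0, 1.058]
ft_force: [-0.7, -0.5, -5.8]
opening: 0.251
grip_force: 30.0
```

Call:
jog_arm([
  [[10,-5,0],0],
  [[16,-8,0],0],
  [[20,-10,0],0],
  [[22,-11,0],0],
  [[22,-11,0],0],
])

```text
t: 14.7
eef_pos: [526.2, 323.5, 274.6]
tcp_rot: [3.142, 0.0, 1.056]
ft_force: [0.3, 0.3, -6.2]
opening: 0.25
grip_force: 30.0
```

```bash
python3 - <<'E'
from h import *
s=state();print(s["ft_force"])
p=read_camera("wrist");P=s["eef_pos"];go(525,326,118,1.057)
m=cut_out("mat",p)
for q in m[:2]:print(q["p"],q["box"])
o=p["img"].copy()
for parts,a,c in(([cyl(44,34,50)],(P[0]+1,P[1],0,P[2]-144),(0,255,0)),([box((-85,-85,0),(85,85,2))],(524.5,326.5,-.72),(0,0,255))):
  cs,_=cv2.findContours((sil(p,parts,*a)>.5).astype(np.uint8),0,2);cv2.drawContours(o,cs,-1,c,1)
b=read_camera("top")["img"][160:280,160:340]
cv2.imwrite("pics/w7.png",np.hstack([cv2.resize(o,(480,300)),cv2.resize(b,(320,213),interpolation=3)[:, :].repeat(1,0) if 0 else cv2.copyMakeBorder(cv2.resize(b,(320,213),interpolation=3),0,87,0,0,0)]))
E
```

```text
[ 0.28814748  0.32241994 -6.2076187 ]
at [526.2 323.4 274.7] [3.141 0.    1.056] t 14.75
shift [  1.7  -2.3 156.7] turn -0.001
0.94 [245.2, 76.1, 399.5, 207.9]
```

View pics/w7.png

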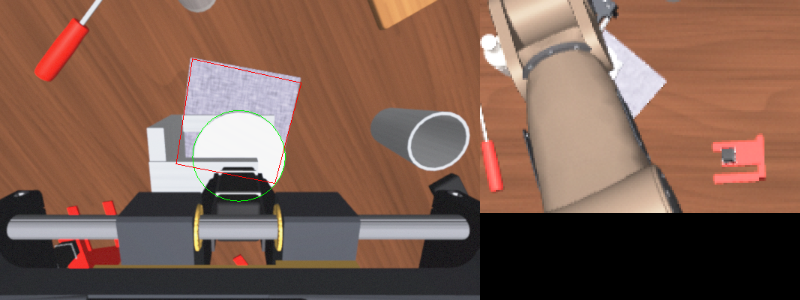

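The cap (green) is still centred on the fork and the mat outline fits. Ten pictures viewed, so I go on with numbers. I'll correct by (2,-2) and lower, slowly near contact (expected at TCP z of about 146).

Call:
jog_arm([
  [[1,-1,8],0],
  [[2,-2,24],0],
  [[2,-2,45],0],
  [[2,-2,66],0],
  [[2,-2,85],0],
])

```text
t: 15.35
eef_pos: [525.1, 326.2, 188.2]
tcp_rot: [-3.141, 0.001, 1.057]
ft_force: [1.0, -0.7, -4.2]
opening: 0.255
grip_force: 30.0
```

Call:
jog_arm([
  [[0,0,13],0],
  [[0,0,22],0],
  [[0,0,28],0],
  [[0,0,32],0],
  [[0,0,34],0],
])

```text
t: 15.85
eef_pos: [525.5, 326.5, 155.8]
tcp_rot: [3.141, -0.0, 1.057]
ft_force: [0.2, 0.2, -5.0]
opening: 0.254
grip_force: 30.0
```

Call:
jog_arm([
  [[0,0,2],0],
  [[0,0,4],0],
  [[0,0,6],0],
  [[0,0,8],0],
  [[0,0,10],0],
])

```text
t: 16.35
eef_pos: [525.4, 326.5, 145.6]
tcp_rot: [3.141, -0.0, 1.057]
ft_force: [0.1, 0.2, -5.8]
opening: 0.252
grip_force: 30.0
```

```bash
python3 - <<'E'
from h import *
s=state();print(s["ft_force"])
p=read_camera("wrist");P=s["eef_pos"];go(525,326,131,1.057)
d=cut_out("cap",p)
for q in d[:1]:print(q["p"],q["box"])
print(proj(p,[[525,326,52]]))
E
```

```text
[ 0.09007981  0.21841588 -5.78224061]
at [525.4 326.4 145.3] [3.142 0.    1.057] t 16.4
shift [-0.6 -0.1 14.3] turn -0.0
0.58 [256.8, 148.0, 380.5, 248.3]
[[316.61713419 213.04179161]]
```

Call:
jog_arm([
  [[0,0,2],0],
  [[0,0,4],0],
  [[0,0,6],0],
  [[0,0,9],0],
  [[0,0,13],0],
])

```text
t: 16.95
eef_pos: [525.4, 326.5, 132.5]
tcp_rot: [3.141, -0.0, 1.057]
ft_force: [0.3, -0.2, -2.1]
opening: 0.251
grip_force: 30.0
```

Call:
jog_arm([
  [[0,0,1],0],
  [[0,0,1],0],
  [[0,0,1],0],
])

```text
t: 17.25
eef_pos: [525.4, 326.5, 131.7]
tcp_rot: [3.142, 0.0, 1.057]
ft_force: [0.5, -0.2, -4.5]
opening: 0.251
grip_force: 30.0
```

```bash
python3 - <<'E'
from h import *
s=state();print(s["ft_force"],s["eef_pos"])
p=read_camera("wrist")
for q in cut_out("cap",p)[:2]:print(q["p"],q["box"])
# bright disc rows, expected outline of a standing level cap
a=sil(p,[cyl(44,36,52)],525,326,0);yy,xx=np.where(a>.5);print(xx.min(),yy.min(),xx.max(),yy.max())
E
```

```text
[ 0.54473515 -0.20347311 -4.45458547] [525.39719217 326.50181137 131.66368815]
0.69 [257.1, 152.2, 385.5, 253.9]
251 151 382 278
```

Call:
jog_arm([
  [[0,0,0],0],
  [[0,-5,0],0],
])

```text
t: 17.55
eef_pos: [521.3, 328.8, 131.7]
tcp_rot: [3.141, -0.0, 1.056]
ft_force: [0.5, -0.3, -3.6]
opening: 0.251
grip_force: 30.0
```

Call:
jog_arm([
  [[0,-8,0],0],
  [[0,-16,0],0],
  [[0,-24,0],0],
  [[0,-32,0],0],
  [[0,-40,0],0],
])

```text
t: 18.05
eef_pos: [485.5, 349.0, 131.7]
tcp_rot: [3.142, -0.0, 1.057]
ft_force: [0.8, 0.4, -2.8]
opening: 0.249
grip_force: 30.0
```

```bash
python3 - <<'E'
from h import *
s=state();print(s["ft_force"],s["eef_pos"])
p=read_camera("wrist")
for q in cut_out("cap",p)[:2]:print(q["p"],q["box"],fit(p,q["region"],[cyl(44,34,50)],(525,326,0),2,False))
E
```

```text
[ 0.82155935  0.44978042 -2.77436731] [485.45327258 349.04313543 131.71412627]
0.81 [323.3, 148.4, 450.3, 254.7] (array([526.63360178, 325.91824079]), np.float64(0.32930050616737927))
```

The cap stays put while the fork slides out. I'll continue to about 155 mm back, then set the puller on the bench.

Call:
jog_arm([
  [[0,-10,0],0],
  [[0,-22,0],0],
  [[0,-36,0],0],
  [[0,-52,0],0],
  [[0,-68,0],0],
])

```text
t: 18.65
eef_pos: [425.5, 382.7, 131.7]
tcp_rot: [-3.142, 0.0, 1.057]
ft_force: [0.5, 0.2, -3.3]
opening: 0.248
grip_force: 30.0
```

Call:
jog_arm([
  [[0,-14,0],0],
  [[0,-26,0],0],
  [[0,-36,0],0],
  [[0,-42,0],0],
  [[0,-42,0],0],
])

```text
t: 19.15
eef_pos: [389.8, 403.0, 131.7]
tcp_rot: [3.142, 0.0, 1.057]
ft_force: [0.0, -0.3, -3.9]
opening: 0.251
grip_force: 30.0
```

```bash
python3 - <<'E'
from h import *
p=read_camera("wrist")
for q in cut_out("cap",p)[:2]:print(q["p"],q["box"],fit(p,q["region"],[cyl(44,34,50)],(525,326,0),2,False))
P=state()["eef_pos"];go(P[0],P[1],114.6,1.057)
for q in cut_out("mat",p)[:1]:
  v=fit(p,q["region"],[box((-85,-85,0),(85,85,2))],(524.5,326.5,-.69));print("mat",v)
c,s=np.cos(-.69),np.sin(-.69)
for l in((35,40),(35,-40)):
  w=P[:2]+np.array([l[0]*np.cos(-.514)-l[1]*np.sin(-.514),l[0]*np.sin(-.514)+l[1]*np.cos(-.514)])-[524.5,326.5]
  print("tip in mat frame",[c*w[0]+s*w[1],-s*w[0]+c*w[1]])
E
```

```text
0.9 [475.9, 149.2, 611.2, 275.0] (array([524.10827637, 327.5380249 ]), np.float64(0.09608538558060079))
0.47 [195.9, 155.5, 368.5, 322.0] (array([600.5, 156. ]), np.float64(1.0))
at [390.6 402.7 131.7] [ 3.141 -0.     1.057] t 19.25
shift [ 0.   0.  17.1] turn -0.0
tip in mat frame [np.float64(-124.28534116102095), np.float64(19.042452055306697)]
tip in mat frame [np.float64(-110.2779190078755), np.float64(-59.72170301934362)]
```

Call:
jog_arm([
  [[0,0,5],0],
  [[0,0,10],0],
  [[0,0,14],0],
  [[0,0,16],0],
  [[0,0,17],0],
])

```text
t: 19.8
eef_pos: [390.4, 402.5, 114.6]
tcp_rot: [-3.142, 0.001, 1.057]
ft_force: [-2.4, -2.6, 8.6]
opening: 0.251
grip_force: 30.0
```

Call:
jog_arm([
  [[0,0,0],0],
  [[0,0,0],0],
])

```text
t: 20.0
eef_pos: [390.4, 402.7, 114.7]
tcp_rot: [3.141, -0.0, 1.057]
ft_force: [0.5, -0.1, -3.3]
opening: 0.253
grip_force: 30.0
```

Call:
jog_arm([
  [[0,0,0.3],0],
  [[0,0,0.5],0],
  [[0,0,0.5],0],
])

```text
t: 20.3
eef_pos: [390.5, 402.8, 114.6]
tcp_rot: [3.141, -0.001, 1.057]
ft_force: [-0.5, -0.6, 3.0]
opening: 0.254
grip_force: 30.0
```

Call:
jog_arm([
  [[0,0,0],0],
  [[0,0,0],0],
  [[0,0,0],0],
  [[0,0,0],0],
  [[0,0,0],0],
], grip=0)

```text
t: 20.8
eef_pos: [390.4, 402.7, 114.1]
tcp_rot: [3.142, 0.0, 1.057]
ft_force: [-0.2, 0.0, 0.1]
opening: 0.615
grip_force: 0.0
```

Call:
jog_arm([
  [[0,0,0],0],
  [[0,0,0],0],
  [[0,0,0],0],
  [[0,0,0],0],
  [[0,0,0],0],
])

```text
t: 21.3
eef_pos: [390.4, 402.7, 114.2]
tcp_rot: [3.142, 0.0, 1.057]
ft_force: [0.5, -0.3, 1.0]
opening: 0.99
grip_force: 0.0
```

Released. Rising, then checking.

Call:
jog_arm([
  [[0,0,-15],0],
  [[0,0,-45],0],
  [[0,0,-85],0],
  [[0,0,-125],0],
  [[0,0,-165],0],
])

```text
t: 21.8
eef_pos: [390.1, 402.5, 280.8]
tcp_rot: [-3.142, 0.0, 1.057]
ft_force: [-0.1, -1.1, -0.6]
opening: 0.999
grip_force: 0.0
```

Call:
jog_arm([
  [[0,0,-20],0],
  [[0,0,-30],0],
  [[0,0,-30],0],
  [[0,0,-30],0],
  [[0,0,-30],0],
])

```text
t: 22.3
eef_pos: [390.2, 402.5, 307.6]
tcp_rot: [-3.141, 0.002, 1.057]
ft_force: [-0.3, -0.5, -0.0]
opening: 1.005
grip_force: 0.0
```

```bash
python3 - <<'E'
from h import *
s=state();print(s["eef_pos"],s["t"])
for n in("wrist","side"):
  p=read_camera(n)
  for o,parts,g,z in(("cap",[cyl(44,34,50),cyl(12,0,34)],(525,326,0),2),("puller",PUL,(390.5,402.7,-.514),0)):
    a=sil(p,parts,*g,z)>.5
    for q in cut_out(o,p)[:4]:
      r=q["region"];iou=(a&r).sum()/(a|r).sum()
      if iou>.2:print(n,o,round(q["p"],2),q["box"],"iou",round(iou,2),fit(p,r,parts,g,z,o!="cap"))
E
```

```text
[390.16351615 402.45009856 307.6474273 ] 22.3
wrist cap 0.74 [412.8, 129.9, 489.9, 205.1] iou 0.93 (array([526.62491226, 326.14108467]), np.float64(0.06704238581660209))
wrist puller 0.66 [255.2, 132.1, 346.3, 207.7] iou 0.94 (array([391.37433255, 402.76630701,  -0.52263905]), np.float64(0.037712550696623465))
side cap 0.98 [270.0, 257.1, 291.5, 277.3] iou 0.87 (array([523.76519775, 325.34085083]), np.float64(0.13499138372688743))
side puller 0.8 [296.8, 278.2, 331.4, 325.2] iou 0.86 (array([389.8514799 , 400.64999753,  -0.49860755]), np.float64(0.09395939964888855))
```

Both cameras show the cap upright at mid-mat and the puller standing clear of it.

```bash
python3 -c "
from cell import job_done
print(job_done())"
```

```text
the job is handed in; nothing more can be done
None
```

The cap is off the armrest and upright near the middle of the mat (within about 3 mm by my measurements), the steel puller stands clear on the bench, and I handed the job in at about 22 s; the judge's result was not reported.

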